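Load a tube rack and latch the keeper bar

TASK

Set the small tube rack, caps up, down flat into the empty bay of the aluminium carrier (lower it in, do not drop it), then swing the carrier's keeper bar shut over it by its knob until it snaps home in its detent. Leave the bigger rack, the bottle and the jar where they are.

Things in the scene. Friction and masses are not known exactly. Their poses are not given: they have to be found in the camera images.
- rack: The small tube rack: white plastic block 40 mm (its x) by 90 mm (its y), 45 mm high, with 3 x 8 grey caps 5 mm proud of its top (50 mm overall). Loose on the bench, left or right of the carrier. Origin at its centre, 25 mm above its underside; z up. Same when turned half a turn. 0.1 to 0.2 kg. Grip it across its 40 mm width at mid-length.
- bay (a point): Centre of the bay floor of the fixed carrier, 8 mm above the bench; z up, yaw varies. Bay inside 47 mm (its x) by 97 mm (its y): the rack's y goes along the bay's y, either way round, 3.5 mm play all round. Corner guides and end walls 12 mm high, with lips flared out up to 20 mm above the floor; the long sides are open over their middle 64 mm, for the fingers.
- carrier: The aluminium carrier, fixed on the bench; base plate 110 x 235 x 8 mm. Origin on the bench right under the bay's centre, axes as the bay's. Hinge post (22 mm thick, top 73 mm above the bench) at its y = +68 mm, detent post with the bar's stop at y = -62 mm, up to 66 mm above the bench.
- keeper (a joint): Keeper bar angle, rad. 0 is shut: bar along the bay's -y from its hinge, over the rack, at its stop. Positive is open: 1.57 points along the bay's -x; limit 1.95. From above it closes counter-clockwise. The hinge stays where left (0.06 N m). Detent: from about 0.10 a spring roller resists (4 to 10 N at the knob); past about 0.05 it drives the bar shut to 0 and holds it.
- keeper_knob (a point): Centre of the upright round black knob on the bar's free end, 88 mm above the bench, 152 mm from the hinge axis. Knob 16 mm in diameter, 40 mm high, its top 108 mm above the bench. The steel bar under it is 14 mm wide, from 62 to 68 mm above the bench; the seated rack reaches 58 mm.
- keeper_hinge (a point): Point on the vertical hinge axis of the keeper bar, 65 mm above the bench, at x = 0, y = +68 mm of the bay.
- big_rack: Bystander: the bigger white tube rack, 66 x 130 mm, 55 mm high, 3 x 6 larger caps; loose, on the other side of the carrier from the small rack. Origin at the centre of its underside.
- reagent_bottle: Bystander: capped amber bottle, 44 mm in diameter, 85 mm high, beyond the carrier. Origin at the centre of its underside.
- jar: Bystander: white jar, 54 mm in diameter, 55 mm high, beyond the carrier. Origin at the centre of its underside.

How it is judged:
By the outcome, as a careful person would: the job done as asked, in the order asked, and still so for the second after the job is handed in, with the robot touching nothing.
It also fails if it takes over 53 s, if anything falls off the work surface, if the arm or the gripper's body presses on something with over 40 N, if the wrist force passes 120 N, or if a joint passes its speed limit or range.

ROBOT

A 6-joint arm with a two-finger parallel gripper is mounted at the origin on the work surface. World frame = base frame: x ahead of the robot, y to its left, z up, the work surface at z = 0. Lengths are in mm, angles in degrees, forces in N, time in s.
With the tool pointing down it reaches from about 300 to 875 mm from the base axis. Payload 6.4 kg.
Tool frame: the origin (TCP) lies at the very end of the fingers, on their centre line; the grasp point (between the pads) lies ctrl.grasp_offset behind it (ctrl.grasp_offset is the distance from the TCP to the grasp point, in mm); z points along the fingers, y is the line along which they close (so a half turn about z gives the same grasp; the last joint's range is limited). The gripper opens to 85 mm and grips with 20 to 120 N. Pads are 22 mm wide; open, the fingers measure 114 mm over their backs; the gripper's body (76 mm by 85 mm) begins 54 mm behind the grasp point. The pads swing forward as they close: fully open they stand 13 mm farther back than shut.
Start: joints at [-82.179, 10.359, 92.074, -0, 77.567, -11.82], TCP at [193.289, -541.554, 231.288] pointing down, gripper open.
Joint ranges: [-171.53, 171.53], [-51.25, 118.39], [17.06, 147.69], [-65.23, 245.23], [0, 150.52], [-178.68, 178.68]. Speed limits (degrees/s): [147.25, 147.25, 172.46, 180, 180, 180].

INTERFACE

Orientations are given as a 3x3 rotation matrix whose columns are the frame's x, y, z axes.
In Python, from bench import ctrl, grab_frame, camera_params, ticket gives the robot as it stands.
- The arm moves only by the tool carry_out, never from a script. Its argument "deltas" is a list of rows, each an object with "turn": the turn, a rotation vector about the world's x, y, z in rad, a list of three; "travel": the shift along the world's x, y, z in mm, a list of three; "jaw": the closure, from 0 (fully open) to 1 (shut). A call has 1 to 10 rows; each row is the pose to reach, as a shift and turn from the pose commanded when the call began; what a row does not reach only later rows make up. A row lasts 1/10 s, in which the tool goes at most 50 mm and 8.59 degrees, less where a joint would pass 70% of its speed; a pose out of reach is approached as far as the arm can. A call with a gripper value outside its range is refused whole. The fingers move at their own pace and stop on an object; "squeeze" is the grip in N (left out, the last holds). Time passes only in rows, so rows that repeat a pose let the fingers close. It gives the time, the measured TCP pose, the force, the opening and the grip force at its end, in the units of the state.
- ctrl.get_obs(): the state, without advancing time (a new reading comes with each control period).
- grab_frame(name): name is "side" or "top"; returns the picture (384x512x3 uint8, blue, green, red); there is no depth.
- camera_params(name): a dict with "vfov" (degrees; the focal length in pixels is half the picture's height over the tangent of half this angle, whatever the lens; pixels are square), "cx", "cy" (the principal point, pixels), "world_from_camera" (4x4, takes a point from camera to world coordinates). Camera axes: x right, y down, z forward; pixel columns grow to the right and rows downward; lengths in mm; the calibration is good to about 2 mm. A picture is of the moment at which its call begins. camera_params takes no time and is no camera call.
- ticket.close_job(): hands the job in; it is judged then, once.
The state is a dict: "clock": time; "joints": joint angles; "dq": joint speeds; "tau": joint torques, N m; "eef_pos": TCP position; "tool_rot": TCP orientation; "force": force on the tool from outside, world axes, zero at the start; "torque": the same for the moment, N m; "finger_gap": opening from 0.0 (shut) to 1.0 (fully open); "gripper_force": force on a finger pad.
Only numpy, scipy, OpenCV 4.12 (cv2) and the standard library are available. Lean on these libraries where they do the work, as an engineer would, in place of code of your own. Each camera call takes 0.05 s, during which the arm holds its last target. There are 200 camera calls.

## Working session

There is one attempt and no reset: what is moved stays moved. The work goes in short steps, Python scripts to look and compute and a tool call to move; the robot and the scene stay as the last step left them, time stands still between calls to the robot, and variables do not carry over. Pictures are saved under pics/ and viewed, at most 10 in all, crops included, and the job is handed in when it is done.

Besides the shell and the picture viewer there is one more tool, called after "Call:" by a JSON object that holds its "op" and its "data", one argument or row to a line. carry_out: Moves the arm, as the interface text tells. Its arguments: {"type":"object","properties":{"deltas":{"type":"array"},"squeeze":{"type":"number"}},"required":["deltas"]}

```bash
mkdir -p pics
cat > h.py <<'E'
import numpy as np, cv2
from bench import ctrl, grab_frame, camera_params, ticket
def ray(n,uv):
    p=camera_params(n); f=192/np.tan(np.radians(p["vfov"])/2); T=np.array(p["world_from_camera"])
    d=T[:3,:3]@np.array([(uv[0]-p["cx"])/f,(uv[1]-p["cy"])/f,1]); return T[:3,3],d
def at(n,uv,z):
    o,d=ray(n,uv); return (o+d*(z-o[2])/d[2]).round(1)
def proj(n,P):
    p=camera_params(n); f=192/np.tan(np.radians(p["vfov"])/2); T=np.linalg.inv(np.array(p["world_from_camera"]))
    q=T[:3,:3]@np.array(P,float)+T[:3,3]; return (f*q[0]/q[2]+p["cx"],f*q[1]/q[2]+p["cy"])
E
python3 - <<'E'
from h import *
for n in("top","side"):
    im=grab_frame(n); cv2.imwrite(f"pics/{n}0.png",im); p=camera_params(n); print(p)
    cv2.imwrite(f"pics/{n}0b.png",cv2.resize(im,(800,600),interpolation=cv2.INTER_CUBIC))
print(ctrl.grasp_offset, ctrl.get_obs())
E
```

```text
{'vfov': 52.628969731186494, 'cx': 253.8416567949248, 'cy': 194.62941476859956, 'world_from_camera': array([[-1.71720216e-03, -9.94995858e-01,  9.99014153e-02,
         5.71559977e+02],
       [-9.99672992e-01,  4.25693995e-03,  2.52148279e-02,
        -1.63218070e+01],
       [-2.55139236e-02, -9.98254478e-02, -9.94677797e-01,
         8.91875226e+02],
       [ 0.00000000e+00,  0.00000000e+00,  0.00000000e+00,
         1.00000000e+00]])}
{'vfov': 42.94945439623228, 'cx': 246.88427198043584, 'cy': 187.7784501638703, 'world_from_camera': array([[-9.91041553e-01, -9.41077651e-02,  9.47648098e-02,
         5.46387545e+02],
       [-1.33550640e-01,  6.93365750e-01, -7.08101803e-01,
         8.12740918e+02],
       [ 9.31204675e-04, -7.14414211e-01, -6.99722422e-01,
         8.77262362e+02],
       [ 0.00000000e+00,  0.00000000e+00,  0.00000000e+00,
         1.00000000e+00]])}
18.700000000000003 {'clock': 0.1, 'joints': array([-8.21795249e+01,  1.03979442e+01,  9.21275781e+01, -1.32759199e-04,
        7.75681871e+01, -1.18190560e+01]), 'dq': array([-0.05168677, -0.08693372, -0.14846892,  0.06582209,  0.0069675 ,
       -0.04785241]), 'tau': array([ 1.06381433e-04, -4.45881021e+01, -3.52239490e+01, -2.73509304e-04,
        4.18674666e-03,  4.63206766e-05]), 'eef_pos': array([ 193.2126555 , -541.01982851,  230.45730435]), 'tool_rot': array([[ 9.41825653e-01,  3.36101752e-01, -2.24788684e-04],
       [ 3.36101663e-01, -9.41824319e-01,  1.62001804e-03],
       [ 3.32779452e-04, -1.60132640e-03, -9.99998663e-01]]), 'force': array([-0.48954061, -0.93556611, -0.13904906]), 'torque': array([-0.02621451, -0.00644445,  0.03617177]), 'gripper_force': 0.0, 'finger_gap': 0.9987100039577742}
```

View pics/top0b.png

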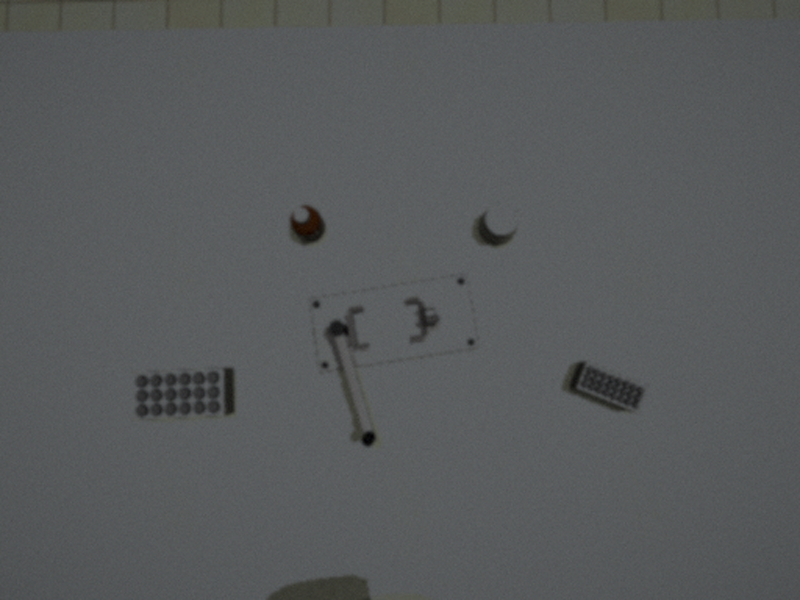

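View pics/side0b.png

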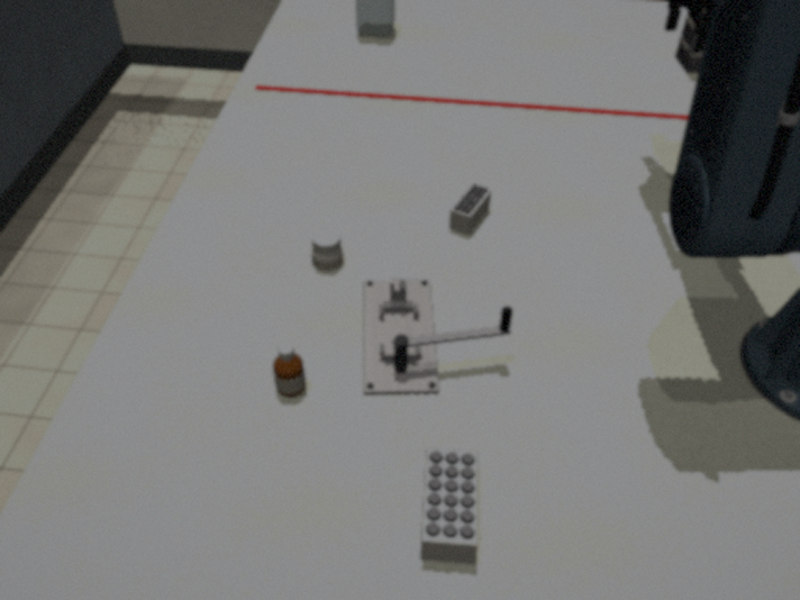

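Run:
```python
from h import *
acc=lambda n:np.mean([grab_frame(n).astype(float) for _ in range(6)],0)
t=acc("top"); np.save("t.npy",t); s=acc("side"); np.save("s.npy",s)
def crop(im,x,y,w,h,k):
    c=im[y:y+h,x:x+w]; c=np.clip((c-c.min())*255/(np.percentile(c,99.7)-c.min()),0,255).astype(np.uint8); return cv2.resize(c,None,fx=k,fy=k,interpolation=cv2.INTER_CUBIC)
a=crop(t,190,165,125,125,4.8) # 600x600
b=crop(t,355,220,70,55,2.8)   # 196x154
b=cv2.copyMakeBorder(b,0,600-b.shape[0],0,4,cv2.BORDER_CONSTANT)
cv2.imwrite("pics/c1.png",np.hstack([a,b])[:600,:800])
S=1.5625
for n,p in {"s1":(316,304),"s2":(461,281),"s3":(471,342),"s4":(325,365)}.items(): print(n,at("top",(p[0]/S,p[1]/S),8))
for n,p in {"s1":(370,386),"s2":(370,284),"s3":(424,284),"s4":(432,386)}.items(): print("side",n,at("side",(p[0]/S,p[1]/S),8))
print("knob",at("top",(368/S,438/S),108),at("side",(507/S,310/S),108))
print("hinge",at("top",(337/S,328/S),80))
# rack caps blob
g=t.mean(2); c=(g[220:275,355:425]); m=(c<c.mean()*0.82).astype(np.uint8)
for p in [(582,366),(643,384),(634,408)]: print("rack",at("top",(p[0]/S,p[1]/S),45))
```

```text
s1 [661.  124.6   8. ]
s2 [694.  -88.4   8. ]
s3 [ 604.6 -101.8    8. ]
s4 [571.8 110.5   8. ]
side s1 [661.1 126.2   8. ]
side s2 [692.8 -85.4   8. ]
side s3 [604.5 -97.4   8. ]
side s4 [572.1 114.2   8. ]
knob [479.2  40.3 108. ] [476.6  44.4 108. ]
hinge [621.2  84.5  80. ]
rack [ 569.8 -250.3   45. ]
rack [ 545.1 -332.6   45. ]
rack [ 512.6 -319.    45. ]
```

View pics/c1.png

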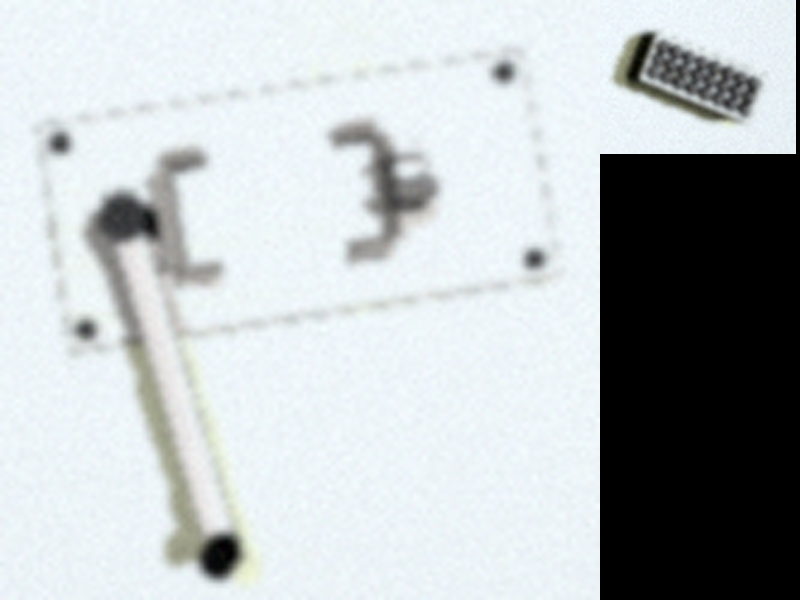

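```bash
python3 - <<'E'
from h import *
t=np.load("t.npy").mean(2); s=np.load("s.npy").mean(2)
def blobs(im,x,y,w,h,thr,z,n,k=8,amin=300,close=0):
    c=cv2.resize(im[y:y+h,x:x+w],None,fx=k,fy=k,interpolation=cv2.INTER_CUBIC)
    m=(c<thr*np.percentile(c,70)).astype(np.uint8)
    if close: m=cv2.morphologyEx(m,cv2.MORPH_CLOSE,np.ones((close,close)))
    N,l,st,ce=cv2.connectedComponentsWithStats(m)
    for i in range(1,N):
        if st[i,4]<amin: continue
        pts=np.argwhere(l==i)[:,::-1].astype(np.float32)
        W=np.array([at(n,((u+.5)/k-.5+x,(v+.5)/k-.5+y),z)[:2] for u,v in pts[::7]],np.float32)
        r=cv2.minAreaRect(W); print(n,"area",st[i,4],"px",np.round(st[i,:4]/k+[x,y,0,0],1),"mean",W.mean(0).round(1),"rect",np.round(r[0],1),np.round(r[1],1),round(r[2],1))
for th in(.6,.68,.75): print(th);blobs(t,362,226,56,42,th,50,"top",close=5)
print("--side"); 
for th in(.6,.7,): blobs(s,283,112,36,42,th,50,"side",close=5)
print("--brackets")
for th in(.8,.88): blobs(t,215,185,72,45,th,28,"top",close=5)
S=4.8
o=lambda u,v:((u+.5)/S-.5+190,(v+.5)/S-.5+165)
for nm,u,v,z in [("s1",60,143,8),("s2",503,72,8),("s3",535,259,8),("s4",86,329,8),("knob",220,555,108),("hinge",122,215,75),("lb1",160,158,28),("lb2",182,278,28),("rb1",378,126,28),("rb2",396,254,28)]: print(nm,at("top",o(u,v),z))
E
python3 - <<'E'
import sys;sys.path.insert(0,".")
from h import *
import os;os.chdir(".")
s=np.load("s.npy")
def crop(im,x,y,w,h,k):
    c=im[y:y+h,x:x+w]; c=np.clip((c-c.min())*255/(np.percentile(c,99.7)-c.min()),0,255).astype(np.uint8); return cv2.resize(c,None,fx=k,fy=k,interpolation=cv2.INTER_CUBIC)
cv2.imwrite("pics/c2.png",crop(s,222,110,120,150,4))
E
```

```text
0.6
top area 14026 px [363.4 231.8  37.   30.9] mean [ 540.7 -253.5] rect [ 532.4 -260.8] [88.1 41. ] 40.0Traceback (most recent call last):
  File "<stdin>", line 13, in <module>
  File "<stdin>", line 11, in blobs
  File "h.py", line 7, in at
    o,d=ray(n,uv); return (o+d*(z-o[2])/d[2]).round(1)
        ~~~^^^^^^
  File "h.py", line 4, in ray
    p=camera_params(n); f=192/np.tan(np.radians(p["vfov"])/2); T=np.array(p["world_from_camera"])
ValueError: time passes only in moves, steps and waits
```

View pics/c2.png

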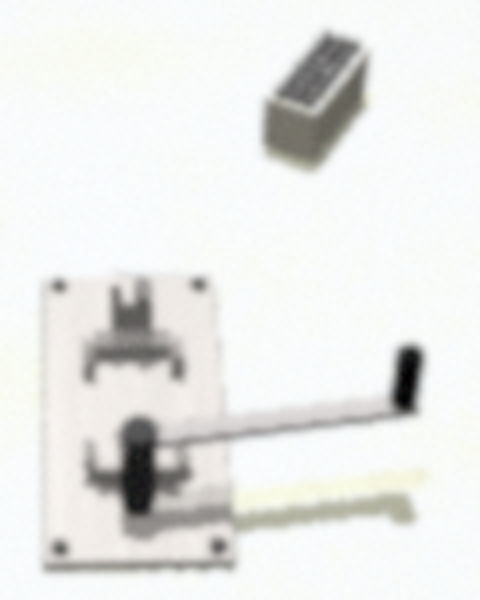

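```bash
python3 - <<'E'
import re
s=open('h.py').read()
s=s.replace("def ray","import functools\n@functools.lru_cache\ndef cp(n): return camera_params(n)\ndef ray").replace("p=camera_params(n)","p=cp(n)")
open('h.py','w').write(s)
E
python3 - <<'E'
from h import *
o=lambda u,v,S,x,y:((u+.5)/S-.5+x,(v+.5)/S-.5+y)
T=lambda u,v:o(u,v,4.8,190,165)
R=lambda u,v:o(u-600,v,2.8,355,220)
D=lambda u,v:o(u,v,4,222,110)
def show(nm,cam,f,pts,z):
    W=np.array([at(cam,f(*p),z)[:2] for p in pts]); print(nm,W.tolist(),"mean",W.mean(0).round(1))
show("screws top","top",T,[(60,143),(503,72),(535,259),(86,329)],8)
show("screws side","side",D,[(60,548),(59,286),(199,286),(218,546)],8)
show("rim","top",R,[(653,32),(762,76),(747,120),(640,78)],45)
show("caps","top",R,[(657,42),(759,78),(748,115),(643,78)],50)
show("rim side","side",D,[(264,100),(316,113),(369,48),(325,30)],45)
show("knob","top",T,[(220,555)],108); show("knob side","side",D,[(410,352)],108)
show("hinge","top",T,[(122,215)],80)
show("lips","top",T,[(160,158),(182,278),(378,126),(396,254)],28)
show("lips side","side",D,[(85,342),(186,342),(87,478),(190,474)],28)
# segmentation of rack incl. white rim: print cap blob via top-hat around predicted area
t=np.load("t.npy").mean(2); c=t[226:268,362:418]; c=cv2.resize(c,None,fx=8,fy=8,interpolation=cv2.INTER_CUBIC)
for th in (.5,.55,.6):
    m=(c<th*np.percentile(c,70)).astype(np.uint8); N,l,st,ce=cv2.connectedComponentsWithStats(m)
    for i in range(1,N):
        if st[i,4]>400:
            r=cv2.minAreaRect(np.argwhere(l==i)[:,::-1].astype(np.float32)); b=cv2.boxPoints(r)
            print(th,st[i,4],[at("top",((u+.5)/8-.5+362,(v+.5)/8-.5+226),50)[:2].tolist() for u,v in list(b)+[b.mean(0)]])
E
```

```text
screws top [[661.4, 125.0], [694.5, -86.9], [605.3, -100.9], [572.8, 111.6]] mean [633.5  12.2]
screws side [[661.7, 125.1], [694.3, -87.6], [604.7, -99.8], [573.1, 111.6]] mean [633.4  12.3]
rim [[576.5, -253.0], [542.8, -334.6], [509.6, -321.9], [541.4, -241.9]] mean [ 542.6 -287.8]
caps [[568.8, -254.4], [541.5, -330.4], [513.7, -321.0], [541.6, -242.9]] mean [ 541.4 -287.2]
rim side [[576.2, -251.0], [540.1, -241.5], [507.0, -320.1], [539.0, -337.3]] mean [ 540.6 -287.5]
knob [[479.4, 40.4]] mean [479.4  40.4]
knob side [[477.5, 42.1]] mean [477.5  42.1]
hinge [[622.3, 85.9]] mean [622.3  85.9]
lips [[652.1, 74.8], [596.2, 64.3], [666.7, -26.9], [607.0, -34.9]] mean [630.5  19.3]
lips side [[667.7, -19.9], [606.4, -28.2], [651.3, 88.4], [593.2, 77.5]] mean [629.6  29.4]
0.5 9799 [[553.2, -218.6], [577.8, -247.9], [512.5, -302.1], [488.2, -273.0], [532.8, -260.5]]
0.5 852 [[551.7, -249.5], [566.9, -255.5], [565.0, -260.7], [549.8, -254.7], [558.3, -255.1]]
0.5 3919 [[542.0, -252.4], [566.1, -262.6], [559.0, -280.5], [534.9, -270.2], [550.5, -266.4]]
0.5 1883 [[534.0, -272.2], [557.0, -283.4], [553.5, -291.0], [530.5, -279.8], [543.8, -281.6]]
0.5 1985 [[529.4, -281.9], [554.1, -291.7], [551.1, -300.0], [526.4, -290.1], [540.2, -290.9]]
0.5 1820 [[525.5, -292.4], [550.1, -302.0], [547.4, -309.4], [522.9, -299.9], [536.5, -300.9]]
0.5 4233 [[521.7, -300.6], [545.9, -310.8], [538.6, -329.2], [514.5, -318.9], [530.2, -314.9]]
0.55 11954 [[552.8, -217.5], [578.6, -247.9], [512.0, -303.5], [486.6, -273.3], [532.3, -260.7]]
0.55 22810 [[543.4, -244.8], [569.5, -255.9], [539.9, -330.2], [514.0, -319.0], [541.6, -287.6]]
0.6 14026 [[552.4, -216.7], [579.3, -248.0], [511.8, -305.1], [485.3, -273.9], [532.0, -261.1]]
0.6 28400 [[543.3, -243.9], [570.5, -255.5], [540.1, -331.0], [513.2, -319.2], [541.7, -287.5]]
```

Call:
{"op": "carry_out", "data": {
  "deltas": [
    {"turn": [0, 0, 0.042], "travel": [17, 13, -5], "jaw": 0},
    {"turn": [0, 0, 0.127], "travel": [52, 38, -16], "jaw": 0},
    {"turn": [0, 0, 0.22], "travel": [91, 66, -29], "jaw": 0},
    {"turn": [0, 0, 0.314], "travel": [129, 94, -41], "jaw": 0},
    {"turn": [0, 0, 0.408], "travel": [167, 122, -53], "jaw": 0},
    {"turn": [0, 0, 0.5], "travel": [206, 150, -65], "jaw": 0},
    {"turn": [0, 0, 0.594], "travel": [244, 178, -78], "jaw": 0},
    {"turn": [0, 0, 0.688], "travel": [282, 206, -90], "jaw": 0},
    {"turn": [0, 0, 0.78], "travel": [320, 234, -102], "jaw": 0},
    {"turn": [0, 0, 0.849], "travel": [348.4, 254, -111], "jaw": 0}
  ],
  "squeeze": 40
}}

```text
clock: 1.7
eef_pos: [543.5, -285.2, 119.5]
tool_rot: [[0.365, 0.931, -0.0], [0.931, -0.365, 0.001], [0.001, -0.0, -1.0]]
force: [0.0, -0.4, -0.6]
finger_gap: 1.0
gripper_force: 0.0
```

Call:
{"op": "carry_out", "data": {
  "deltas": [
    {"turn": [0, 0, 0], "travel": [0, 0, -15], "jaw": 0},
    {"turn": [0, 0, 0], "travel": [0, 0, -40], "jaw": 0},
    {"turn": [0, 0, 0], "travel": [0, 0, -65], "jaw": 0},
    {"turn": [0, 0, 0], "travel": [0, 0, -88], "jaw": 0},
    {"turn": [0, 0, 0], "travel": [0, 0, -102], "jaw": 0},
    {"turn": [0, 0, 0], "travel": [0, 0, -108], "jaw": 0},
    {"turn": [0, 0, 0], "travel": [0, 0, -108], "jaw": 0}
  ]
}}

```text
clock: 2.4
eef_pos: [541.1, -287.7, 11.7]
tool_rot: [[0.371, 0.929, -0.001], [0.929, -0.371, 0.001], [0.0, -0.001, -1.0]]
force: [-0.1, 0.3, 0.1]
finger_gap: 1.0
gripper_force: 0.0
```

Call:
{"op": "carry_out", "data": {
  "deltas": [
    {"turn": [0, 0, 0], "travel": [0, 0, 0], "jaw": 1},
    {"turn": [0, 0, 0], "travel": [0, 0, 0], "jaw": 1},
    {"turn": [0, 0, 0], "travel": [0, 0, 0], "jaw": 1},
    {"turn": [0, 0, 0], "travel": [0, 0, 0], "jaw": 1},
    {"turn": [0, 0, 0], "travel": [0, 0, 0], "jaw": 1},
    {"turn": [0, 0, 0], "travel": [0, 0, 0], "jaw": 1},
    {"turn": [0, 0, 0], "travel": [0, 0, 0], "jaw": 1},
    {"turn": [0, 0, 0], "travel": [0, 0, 0], "jaw": 1}
  ]
}}

```text
clock: 3.2
eef_pos: [542.4, -288.1, 13.5]
tool_rot: [[0.37, 0.929, 0.001], [0.929, -0.37, -0.001], [-0.001, 0.002, -1.0]]
force: [-1.0, 0.9, 6.6]
finger_gap: 0.461
gripper_force: 42.0
```

Call:
{"op": "carry_out", "data": {
  "deltas": [
    {"turn": [0, 0, 0], "travel": [0, 0, 6], "jaw": 1},
    {"turn": [0, 0, 0], "travel": [0, 0, 20], "jaw": 1},
    {"turn": [0, 0, 0], "travel": [0, 0, 40], "jaw": 1},
    {"turn": [0, 0, 0], "travel": [0, 0, 62], "jaw": 1},
    {"turn": [0, 0, 0], "travel": [0, 0, 84], "jaw": 1},
    {"turn": [0, 0, 0], "travel": [0, 0, 100], "jaw": 1},
    {"turn": [0, 0, 0], "travel": [0, 0, 105], "jaw": 1},
    {"turn": [0, 0, 0], "travel": [0, 0, 105], "jaw": 1}
  ]
}}

```text
clock: 4.0
eef_pos: [542.0, -287.8, 118.2]
tool_rot: [[0.37, 0.929, 0.001], [0.929, -0.37, -0.001], [-0.0, 0.001, -1.0]]
force: [-0.3, 0.6, -2.0]
finger_gap: 0.465
gripper_force: 41.2
```

Call:
{"op": "carry_out", "data": {
  "deltas": [
    {"turn": [0, 0, 0.027], "travel": [5, 15, 0], "jaw": 1},
    {"turn": [0, 0, 0.08], "travel": [14, 46, 0], "jaw": 1},
    {"turn": [0, 0, 0.144], "travel": [25, 83, 0], "jaw": 1},
    {"turn": [0, 0, 0.21], "travel": [36, 123, 0], "jaw": 1},
    {"turn": [0, 0, 0.28], "travel": [48, 163, 0], "jaw": 1},
    {"turn": [0, 0, 0.351], "travel": [60, 203, 0], "jaw": 1},
    {"turn": [0, 0, 0.42], "travel": [72, 243, 0], "jaw": 1},
    {"turn": [0, 0, 0.48], "travel": [82, 277, 0], "jaw": 1},
    {"turn": [0, 0, 0.52], "travel": [89, 299, 0], "jaw": 1},
    {"turn": [0, 0, 0.532], "travel": [91, 306, 0], "jaw": 1}
  ]
}}

```text
clock: 5.0
eef_pos: [631.8, 22.3, 115.6]
tool_rot: [[-0.158, 0.987, -0.003], [0.987, 0.158, 0.001], [0.002, -0.003, -1.0]]
force: [-0.8, 0.2, -2.3]
finger_gap: 0.459
gripper_force: 41.2
```

Run:
```python
from h import *
def acc(n): return np.mean([grab_frame(n).astype(float) for _ in range(4)],0)
t=acc("top");s=acc("side")
def crop(im,x,y,w,h,k):
    c=im[y:y+h,x:x+w]; c=np.clip((c-c.min())*255/(np.percentile(c,99.5)-c.min()),0,255).astype(np.uint8); return cv2.resize(c,None,fx=k,fy=k,interpolation=cv2.INTER_CUBIC)
np.save("s2.npy",s)
cv2.imwrite("pics/c3.png",np.hstack([crop(s,200,110,100,150,4),crop(t,190,150,100,150,4)]))
o=ctrl.get_obs(); print(o["clock"],o["eef_pos"],o["tool_rot"],o["force"],o["finger_gap"])
```

```text
5.4 [632.48525335  17.23525715 117.23143648] [[-1.50632456e-01  9.88589809e-01 -2.31381313e-04]
 [ 9.88589832e-01  1.50632431e-01 -1.21568138e-04]
 [-8.53274922e-05 -2.47053320e-04 -9.99999966e-01]] [-0.48971366 -0.38222468 -1.67802141] 0.45953403965379364
```

View pics/c3.png

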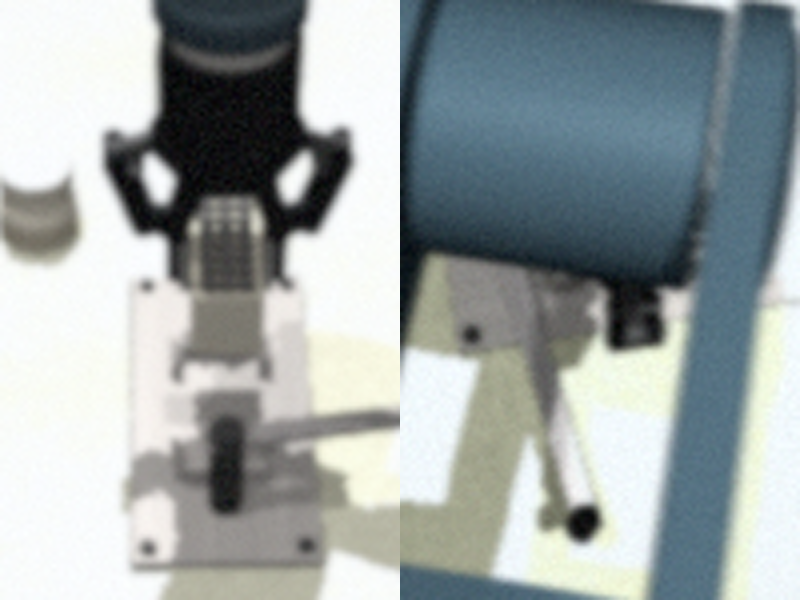

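Run:
```python
from h import *
D=lambda u,v:((u+.5)/4-.5+200,(v+.5)/4-.5+110)
for p,z in [((191,286),149.6),((267,290),149.6),((191,350),104.6),((267,353),104.6)]: print(at("side",D(*p),z))
R=np.array([[.9885,-.151],[.151,.9885]])
for sx in(20,-20):
  for z in(149.6,104.6):
    q=np.array([632.5,17.2])+R@[sx,45]; u,v=proj("side",[*q,z]); print("pred",sx,z,q.round(1),[round((u+.5-200)*4),round((v+.5-110)*4)])
# Predicted guides in c2 crop for given d (222,110 x4) : hinge and detent post tops
C=np.array([633.5,12.2]);y=np.array([-.1528,.9883]);x=np.array([.9883,.1528])
for d in(5,8):
  B=C+d*y
  for nm,bx,by,z in [("endwall -y inner top",0,-48.5,20),("endwall-y lip",0,-51,28),("endwall+y",0,48.5,20),("lip+y",0,51,28),("detent post top",0,-62,66),("hinge post",0,68,73)]:
    P=[*(B+bx*x+by*y),z]; a=proj("side",P); b=proj("top",P)
    print(d,nm,"c2",[round((a[0]+.5-222)*4),round((a[1]+.5-110)*4)],"c1",[round((b[0]+.5-190)*4.8),round((b[1]+.5-165)*4.8)])
```

```text
[646.6  55.9 149.6]
[605.6  53.4 149.6]
[646.   60.1 104.6]
[604.   56.7 104.6]
pred 20 149.6 [645.5  64.7] [191, 298]
pred 20 104.6 [645.5  64.7] [191, 357]
pred -20 149.6 [605.9  58.7] [266, 297]
pred -20 104.6 [605.9  58.7] [264, 356]
5 endwall -y inner top c2 [132, 343] c1 [387, 185]
5 endwall-y lip c2 [132, 331] c1 [392, 182]
5 endwall+y c2 [137, 462] c1 [183, 217]
5 lip+y c2 [138, 456] c1 [176, 217]
5 detent post top c2 [132, 274] c1 [419, 172]
5 hinge post c2 [140, 425] c1 [128, 216]
8 endwall -y inner top c2 [132, 347] c1 [381, 186]
8 endwall-y lip c2 [132, 335] c1 [386, 183]
8 endwall+y c2 [137, 466] c1 [176, 218]
8 lip+y c2 [138, 460] c1 [169, 218]
8 detent post top c2 [133, 278] c1 [412, 173]
8 hinge post c2 [140, 429] c1 [121, 217]
```

Run:
```python
from h import *
s=np.load("s2.npy").mean(2)
print("col profile rows 176..202", [(r,int(s[r,251:263].mean())) for r in range(176,203)])
print("left",[(r,int(s[r,249:253].mean())) for r in range(190,202)],"right",[(r,int(s[r,260:264].mean())) for r in range(190,202)])
q=[632.5-45*.151,17.2+45*.9885]
for z in (149.6,104.6,102.6,106.6): print(z,np.round(proj("side",[*q,z]),2))
s=np.load("s.npy").mean(2)
# initial picture: same face on the bench at known pose; -y lip profile
print("c0 col rows 185..235", [(r,int(s[r,250:257].mean())) for r in range(185,235)])
```

```text
col profile rows 176..202 [(176, 46), (177, 44), (178, 44), (179, 48), (180, 47), (181, 45), (182, 57), (183, 74), (184, 81), (185, 78), (186, 76), (187, 75), (188, 75), (189, 74), (190, 74), (191, 74), (192, 74), (193, 74), (194, 74), (195, 74), (196, 74), (197, 72), (198, 68), (199, 70), (200, 85), (201, 106), (202, 123)]
left [(190, 76), (191, 76), (192, 75), (193, 76), (194, 75), (195, 75), (196, 75), (197, 71), (198, 68), (199, 74), (200, 95), (201, 120)] right [(190, 74), (191, 75), (192, 74), (193, 74), (194, 74), (195, 74), (196, 73), (197, 72), (198, 70), (199, 75), (200, 92), (201, 112)]
149.6 [256.67 183.88]
104.6 [256.36 198.52]
102.6 [256.35 199.15]
106.6 [256.38 197.89]
c0 col rows 185..235 [(185, 87), (186, 72), (187, 62), (188, 57), (189, 57), (190, 57), (191, 61), (192, 68), (193, 75), (194, 79), (195, 78), (196, 71), (197, 61), (198, 57), (199, 64), (200, 86), (201, 109), (202, 125), (203, 131), (204, 133), (205, 133), (206, 133), (207, 133), (208, 133), (209, 133), (210, 133), (211, 133), (212, 131), (213, 125), (214, 112), (215, 95), (216, 84), (217, 77), (218, 72), (219, 70), (220, 67), (221, 64), (222, 63), (223, 62), (224, 61), (225, 57), (226, 53), (227, 43), (228, 33), (229, 28), (230, 29), (231, 32), (232, 38), (233, 46), (234, 55)]
```

Call:
{"op": "carry_out", "data": {
  "deltas": [
    {"turn": [0, 0, 0], "travel": [0, 0.5, -10], "jaw": 1},
    {"turn": [0, 0, 0], "travel": [0, 1, -28], "jaw": 1},
    {"turn": [0, 0, 0], "travel": [0, 1.5, -46], "jaw": 1},
    {"turn": [0, 0, 0], "travel": [0, 1.5, -60], "jaw": 1},
    {"turn": [0, 0, 0], "travel": [0, 1.5, -67], "jaw": 1},
    {"turn": [0, 0, 0], "travel": [0, 1.5, -70], "jaw": 1},
    {"turn": [0, 0, 0], "travel": [0, 1.5, -70], "jaw": 1},
    {"turn": [0, 0, 0], "travel": [0, 1.5, -70], "jaw": 1},
    {"turn": [0, 0, 0], "travel": [0, 1.5, -70], "jaw": 1}
  ]
}}

```text
clock: 6.3
eef_pos: [633.4, 19.8, 48.3]
tool_rot: [[-0.152, 0.988, 0.002], [0.988, 0.152, -0.0], [-0.001, 0.002, -1.0]]
force: [-0.0, -0.0, -1.5]
finger_gap: 0.464
gripper_force: 41.2
```

Run:
```python
from h import *
s=np.mean([grab_frame("side").astype(float) for _ in range(6)],0); np.save("s3.npy",s)
c=s[150:240,215:315]; c=np.clip((c-c.min())*255/(np.percentile(c,90)-c.min()),0,255).astype(np.uint8)
cv2.imwrite("pics/c4.png",cv2.resize(c,None,fx=6.6,fy=6.6,interpolation=cv2.INTER_CUBIC))
o=ctrl.get_obs(); print(o["clock"],o["eef_pos"],o["tool_rot"][:2,1],o["force"])
```

```text
6.6 [632.79901623  19.95511361  47.50967804] [0.98831753 0.15240857] [-0.03893577  0.17213355 -0.97547877]
```

View pics/c4.png

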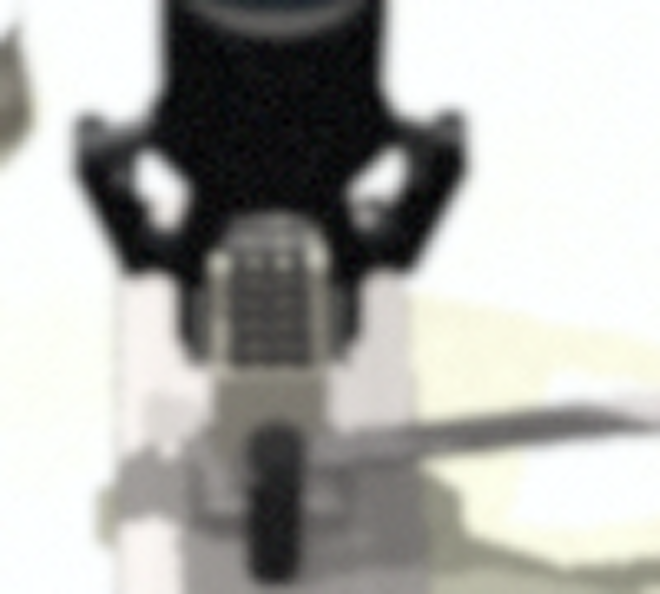

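Call:
{"op": "carry_out", "data": {
  "deltas": [
    {"turn": [0, 0, 0], "travel": [0, 0, -3], "jaw": 1},
    {"turn": [0, 0, 0], "travel": [0, 0, -6], "jaw": 1},
    {"turn": [0, 0, 0], "travel": [0, 0, -9], "jaw": 1},
    {"turn": [0, 0, 0], "travel": [0, 0, -12], "jaw": 1},
    {"turn": [0, 0, 0], "travel": [0, 0, -15], "jaw": 1},
    {"turn": [0, 0, 0], "travel": [0, 0, -17], "jaw": 1},
    {"turn": [0, 0, 0], "travel": [0, 0, -18], "jaw": 1}
  ]
}}

```text
clock: 7.3
eef_pos: [632.5, 20.0, 28.9]
tool_rot: [[-0.152, 0.988, -0.0], [0.988, 0.152, 0.0], [0.0, -0.0, -1.0]]
force: [0.5, -0.1, -1.9]
finger_gap: 0.462
gripper_force: 41.2
```

Call:
{"op": "carry_out", "data": {
  "deltas": [
    {"turn": [0, 0, 0], "travel": [0, 0, -1.5], "jaw": 1},
    {"turn": [0, 0, 0], "travel": [0, 0, -3], "jaw": 1},
    {"turn": [0, 0, 0], "travel": [0, 0, -4.5], "jaw": 1},
    {"turn": [0, 0, 0], "travel": [0, 0, -6], "jaw": 1},
    {"turn": [0, 0, 0], "travel": [0, 0, -7], "jaw": 1},
    {"turn": [0, 0, 0], "travel": [0, 0, -8], "jaw": 1},
    {"turn": [0, 0, 0], "travel": [0, 0, -8], "jaw": 1}
  ]
}}

```text
clock: 8.0
eef_pos: [632.8, 19.9, 21.5]
tool_rot: [[-0.152, 0.988, 0.0], [0.988, 0.152, -0.0], [-0.0, 0.0, -1.0]]
force: [-0.3, 0.3, 0.7]
finger_gap: 0.464
gripper_force: 41.3
```

Call:
{"op": "carry_out", "data": {
  "deltas": [
    {"turn": [0, 0, 0], "travel": [0, 0, -0.5], "jaw": 1},
    {"turn": [0, 0, 0], "travel": [0, 0, -1], "jaw": 1},
    {"turn": [0, 0, 0], "travel": [0, 0, -1], "jaw": 1},
    {"turn": [0, 0, 0], "travel": [0, 0, -1], "jaw": 1}
  ]
}}

```text
clock: 8.4
eef_pos: [632.8, 19.9, 21.5]
tool_rot: [[-0.153, 0.988, 0.0], [0.988, 0.153, -0.0], [-0.0, 0.0, -1.0]]
force: [-4.7, 0.4, 9.2]
finger_gap: 0.458
gripper_force: 42.3
```

Call:
{"op": "carry_out", "data": {
  "deltas": [
    {"turn": [0, 0, 0], "travel": [0, 0, 0], "jaw": 0.45},
    {"turn": [0, 0, 0], "travel": [0, 0, 0], "jaw": 0.3},
    {"turn": [0, 0, 0], "travel": [0, 0, 0], "jaw": 0.3},
    {"turn": [0, 0, 0], "travel": [0, 0, 0], "jaw": 0.3},
    {"turn": [0, 0, 0], "travel": [0, 0, 0], "jaw": 0.3}
  ]
}}

```text
clock: 8.9
eef_pos: [632.7, 19.9, 20.2]
tool_rot: [[-0.152, 0.988, -0.0], [0.988, 0.152, 0.0], [0.0, -0.0, -1.0]]
force: [0.1, -0.1, -0.8]
finger_gap: 0.701
gripper_force: 0.0
```

Call:
{"op": "carry_out", "data": {
  "deltas": [
    {"turn": [0, 0, 0], "travel": [0, 0, 4], "jaw": 0.3},
    {"turn": [0, 0, 0], "travel": [0, 0, 12], "jaw": 0.3},
    {"turn": [0, 0, 0], "travel": [0, 0, 28], "jaw": 0.3},
    {"turn": [0, 0, 0], "travel": [0, 0, 50], "jaw": 0.3},
    {"turn": [0, 0, 0], "travel": [0, 0, 80], "jaw": 0.3},
    {"turn": [0, 0, 0], "travel": [0, 0, 110], "jaw": 0.3},
    {"turn": [0, 0, 0], "travel": [0, 0, 135], "jaw": 0.3},
    {"turn": [0, 0, 0], "travel": [0, 0, 150], "jaw": 0.3}
  ]
}}

```text
clock: 9.7
eef_pos: [634.1, 19.8, 174.6]
tool_rot: [[-0.152, 0.988, 0.005], [0.988, 0.152, -0.001], [-0.002, 0.005, -1.0]]
force: [1.1, -0.0, 0.6]
finger_gap: 0.707
gripper_force: 0.0
```

Call:
{"op": "carry_out", "data": {
  "deltas": [
    {"turn": [0, 0, -0.1], "travel": [-8, 1, 0], "jaw": 0.3},
    {"turn": [0, 0, -0.24], "travel": [-24, 3, -3], "jaw": 0.3},
    {"turn": [0, 0, -0.38], "travel": [-40, 5, -6], "jaw": 0.3},
    {"turn": [0, 0, -0.52], "travel": [-58, 8, -10], "jaw": 0.3},
    {"turn": [0, 0, -0.66], "travel": [-76, 10, -14], "jaw": 0.3},
    {"turn": [0, 0, -0.8], "travel": [-94, 13, -18], "jaw": 0.3},
    {"turn": [0, 0, -0.94], "travel": [-112, 15, -22], "jaw": 0.3},
    {"turn": [0, 0, -1.08], "travel": [-130, 18, -26], "jaw": 0.3},
    {"turn": [0, 0, -1.22], "travel": [-145, 20, -29], "jaw": 0.3},
    {"turn": [0, 0, -1.36], "travel": [-154, 21, -30], "jaw": 0.3}
  ]
}}

```text
clock: 10.7
eef_pos: [477.2, 41.3, 140.2]
tool_rot: [[0.937, 0.351, -0.001], [0.351, -0.937, 0.0], [-0.001, -0.001, -1.0]]
force: [0.7, 0.7, 0.0]
finger_gap: 0.7
gripper_force: 0.0
```

Call:
{"op": "carry_out", "data": {
  "deltas": [
    {"turn": [0, 0, -0.06], "travel": [-1, 0, 0], "jaw": 0.3},
    {"turn": [0, 0, -0.06], "travel": [-1, 0, 0], "jaw": 0.3},
    {"turn": [0, 0, -0.06], "travel": [-1, 0, 0], "jaw": 0.3}
  ]
}}

```text
clock: 11.0
eef_pos: [477.9, 40.9, 140.7]
tool_rot: [[0.954, 0.301, 0.001], [0.301, -0.954, -0.0], [0.001, 0.0, -1.0]]
force: [0.2, -0.3, 1.0]
finger_gap: 0.7
gripper_force: 0.0
```

Run:
```python
from h import *
def acc(n): return np.mean([grab_frame(n).astype(float) for _ in range(4)],0)
t=acc("top");s=acc("side"); np.save("s4.npy",s)
def crop(im,x,y,w,h,k):
    c=im[y:y+h,x:x+w]; c=np.clip((c-c.min())*255/(np.percentile(c,95)-c.min()),0,255).astype(np.uint8); return cv2.resize(c,None,fx=k,fy=k,interpolation=cv2.INTER_CUBIC)
cv2.imwrite("pics/c5.png",np.hstack([crop(s,215,140,150,120,3.4),crop(t,190,165,82,120,3.4)]))
o=ctrl.get_obs(); print(o["clock"],o["eef_pos"],o["tool_rot"][:2,1],o["force"],o["finger_gap"])
```

```text
11.4 [477.72855122  40.9194798  140.23106672] [ 0.29934519 -0.95414488] [-0.44604941 -0.16217894 -0.29824194] 0.6985959895034413
```

View pics/c5.png

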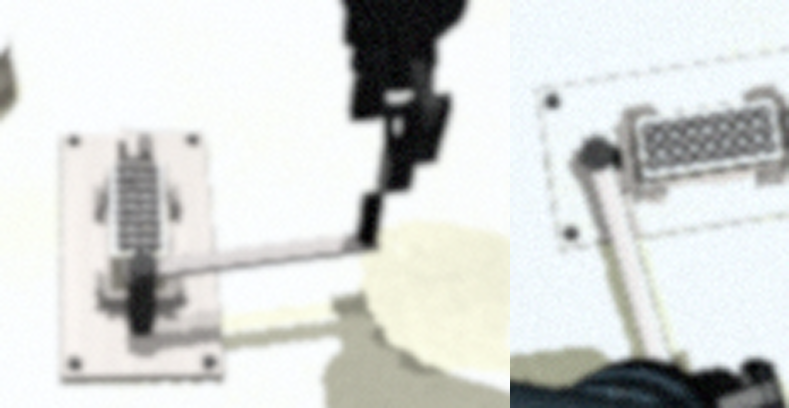

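Call:
{"op": "carry_out", "data": {
  "deltas": [
    {"turn": [0, 0, 0], "travel": [0, 0, -15], "jaw": 0.3},
    {"turn": [0, 0, 0], "travel": [0, 0, -35], "jaw": 0.3},
    {"turn": [0, 0, 0], "travel": [0, 0, -52], "jaw": 0.3},
    {"turn": [0, 0, 0], "travel": [0, 0, -61], "jaw": 0.5},
    {"turn": [0, 0, 0], "travel": [0, 0, -64], "jaw": 0.6},
    {"turn": [0, 0, 0], "travel": [0, 0, -64], "jaw": 0.7},
    {"turn": [0, 0, 0], "travel": [0, 0, -64], "jaw": 0.72},
    {"turn": [0, 0, 0], "travel": [0, 0, -64], "jaw": 0.72}
  ],
  "squeeze": 20
}}

```text
clock: 12.2
eef_pos: [478.4, 40.8, 77.1]
tool_rot: [[0.954, 0.299, 0.002], [0.299, -0.954, -0.0], [0.001, 0.001, -1.0]]
force: [-0.0, 0.4, 0.0]
finger_gap: 0.278
gripper_force: 0.0
```

Run:
```python
import numpy as np
H=np.array([622.0,86.3]); p=lambda a:H+151.3*np.array([np.cos(np.radians(a)),np.sin(np.radians(a))])
a0=197.45
for k in range(3):
    s=a0+27*k
    print([(round(np.radians(d),3),*(p(s+d)-p(s)).round(1)) for d in (2,5,8,11,14,17,20,23,25.5,27)])
print(p(a0),p(278.45))
```

```text
[(np.float64(0.035), np.float64(1.7), np.float64(-5.0)), (np.float64(0.087), np.float64(4.5), np.float64(-12.4)), (np.float64(0.14), np.float64(7.7), np.float64(-19.6)), (np.float64(0.192), np.float64(11.3), np.float64(-26.7)), (np.float64(0.244), np.float64(15.3), np.float64(-33.6)), (np.float64(0.297), np.float64(19.6), np.float64(-40.2)), (np.float64(0.349), np.float64(24.2), np.float64(-46.6)), (np.float64(0.401), np.float64(29.2), np.float64(-52.8)), (np.float64(0.445), np.float64(33.6), np.float64(-57.7)), (np.float64(0.471), np.float64(36.3), np.float64(-60.6))]
[(np.float64(0.035), np.float64(3.8), np.float64(-3.7)), (np.float64(0.087), np.float64(9.6), np.float64(-9.0)), (np.float64(0.14), np.float64(15.8), np.float64(-14.0)), (np.float64(0.192), np.float64(22.2), np.float64(-18.7)), (np.float64(0.244), np.float64(28.8), np.float64(-23.0)), (np.float64(0.297), np.float64(35.7), np.float64(-26.9)), (np.float64(0.349), np.float64(42.8), np.float64(-30.6)), (np.float64(0.401), np.float64(50.0), np.float64(-33.8)), (np.float64(0.445), np.float64(56.1), np.float64(-36.2)), (np.float64(0.471), np.float64(59.9), np.float64(-37.5))]
[(np.float64(0.035), np.float64(5.0), np.float64(-1.6)), (np.float64(0.087), np.float64(12.7), np.float64(-3.6)), (np.float64(0.14), np.float64(20.4), np.float64(-5.3)), (np.float64(0.192), np.float64(28.3), np.float64(-6.5)), (np.float64(0.244), np.float64(36.1), np.float64(-7.4)), (np.float64(0.297), np.float64(44.0), np.float64(-7.8)), (np.float64(0.349), np.float64(52.0), np.float64(-7.8)), (np.float64(0.401), np.float64(59.9), np.float64(-7.4)), (np.float64(0.445), np.float64(66.4), np.float64(-6.7)), (np.float64(0.471), np.float64(70.4), np.float64(-6.2))]
[477.66297686  40.92915306] [644.23297153 -63.35755904]
```

Call:
{"op": "carry_out", "data": {
  "deltas": [
    {"turn": [0, 0, 0.035], "travel": [1.7, -5, 0], "jaw": 0.72},
    {"turn": [0, 0, 0.087], "travel": [4.5, -12.4, 0], "jaw": 0.72},
    {"turn": [0, 0, 0.14], "travel": [7.7, -19.6, 0], "jaw": 0.72},
    {"turn": [0, 0, 0.192], "travel": [11.3, -26.7, 0], "jaw": 0.72},
    {"turn": [0, 0, 0.244], "travel": [15.3, -33.6, 0], "jaw": 0.72},
    {"turn": [0, 0, 0.297], "travel": [19.6, -40.2, 0], "jaw": 0.72},
    {"turn": [0, 0, 0.349], "travel": [24.2, -46.6, 0], "jaw": 0.72},
    {"turn": [0, 0, 0.401], "travel": [29.2, -52.8, 0], "jaw": 0.72},
    {"turn": [0, 0, 0.445], "travel": [33.6, -57.7, 0], "jaw": 0.72},
    {"turn": [0, 0, 0.471], "travel": [36.3, -60.6, 0], "jaw": 0.72}
  ]
}}

```text
clock: 13.2
eef_pos: [514.7, -20.1, 77.0]
tool_rot: [[0.714, 0.701, 0.001], [0.701, -0.714, -0.0], [0.001, 0.001, -1.0]]
force: [-0.7, -0.6, 0.1]
finger_gap: 0.282
gripper_force: 0.2
```

Call:
{"op": "carry_out", "data": {
  "deltas": [
    {"turn": [0, 0, 0.035], "travel": [3.8, -3.7, 0], "jaw": 0.72},
    {"turn": [0, 0, 0.087], "travel": [9.6, -9, 0], "jaw": 0.72},
    {"turn": [0, 0, 0.14], "travel": [15.8, -14, 0], "jaw": 0.72},
    {"turn": [0, 0, 0.192], "travel": [22.2, -18.7, 0], "jaw": 0.72},
    {"turn": [0, 0, 0.244], "travel": [28.8, -23, 0], "jaw": 0.72},
    {"turn": [0, 0, 0.297], "travel": [35.7, -26.9, 0], "jaw": 0.72},
    {"turn": [0, 0, 0.349], "travel": [42.8, -30.6, 0], "jaw": 0.72},
    {"turn": [0, 0, 0.401], "travel": [50, -33.8, 0], "jaw": 0.72},
    {"turn": [0, 0, 0.445], "travel": [56.1, -36.2, 0], "jaw": 0.72},
    {"turn": [0, 0, 0.471], "travel": [59.9, -37.5, 0], "jaw": 0.72}
  ]
}}

```text
clock: 14.2
eef_pos: [574.5, -57.4, 76.9]
tool_rot: [[0.318, 0.948, 0.001], [0.948, -0.318, -0.0], [0.0, 0.001, -1.0]]
force: [-0.3, -0.3, 0.6]
finger_gap: 0.28
gripper_force: 0.2
```

Call:
{"op": "carry_out", "data": {
  "deltas": [
    {"turn": [0, 0, 0.035], "travel": [5, -1.6, 0], "jaw": 0.72},
    {"turn": [0, 0, 0.087], "travel": [12.7, -3.6, 0], "jaw": 0.72},
    {"turn": [0, 0, 0.14], "travel": [20.4, -5.3, 0], "jaw": 0.72},
    {"turn": [0, 0, 0.192], "travel": [28.3, -6.5, 0], "jaw": 0.72},
    {"turn": [0, 0, 0.244], "travel": [36.1, -7.4, 0], "jaw": 0.72},
    {"turn": [0, 0, 0.297], "travel": [44, -7.8, 0], "jaw": 0.72},
    {"turn": [0, 0, 0.349], "travel": [52, -7.8, 0], "jaw": 0.72},
    {"turn": [0, 0, 0.401], "travel": [59.9, -7.4, 0], "jaw": 0.72},
    {"turn": [0, 0, 0.445], "travel": [66.4, -6.7, 0], "jaw": 0.72},
    {"turn": [0, 0, 0.471], "travel": [70.4, -6.2, 0], "jaw": 0.72}
  ]
}}

```text
clock: 15.2
eef_pos: [644.5, -63.4, 76.5]
tool_rot: [[-0.147, 0.989, -0.0], [0.989, 0.147, -0.0], [-0.0, -0.0, -1.0]]
force: [-0.3, -0.7, 0.3]
finger_gap: 0.278
gripper_force: 0.4
```

Call:
{"op": "carry_out", "data": {
  "deltas": [
    {"turn": [0, 0, 0], "travel": [0, 0, 0], "jaw": 0.72},
    {"turn": [0, 0, 0], "travel": [1, 0.1, 0], "jaw": 0.72},
    {"turn": [0, 0, 0], "travel": [1, 0.1, 0], "jaw": 0.72}
  ]
}}

```text
clock: 15.5
eef_pos: [645.3, -63.2, 76.4]
tool_rot: [[-0.145, 0.989, 0.0], [0.989, 0.145, -0.0], [-0.0, 0.0, -1.0]]
force: [-0.9, -0.1, -0.6]
finger_gap: 0.279
gripper_force: 0.0
```

Run:
```python
from h import *
s=np.mean([grab_frame("side").astype(float) for _ in range(4)],0)
c=s[130:240,215:335]; c=np.clip((c-c.min())*255/(np.percentile(c,95)-c.min()),0,255).astype(np.uint8)
cv2.imwrite("pics/c6.png",cv2.resize(c,None,fx=5,fy=5,interpolation=cv2.INTER_CUBIC))
o=ctrl.get_obs(); print(o["clock"],o["eef_pos"],o["tool_rot"][:2,1],o["force"],o["gripper_force"])
```

```text
15.7 [645.21560941 -63.26334018  76.35306932] [0.98939805 0.14522911] [0.85788337 0.28845972 0.19174356] 0.0
```

View pics/c6.png

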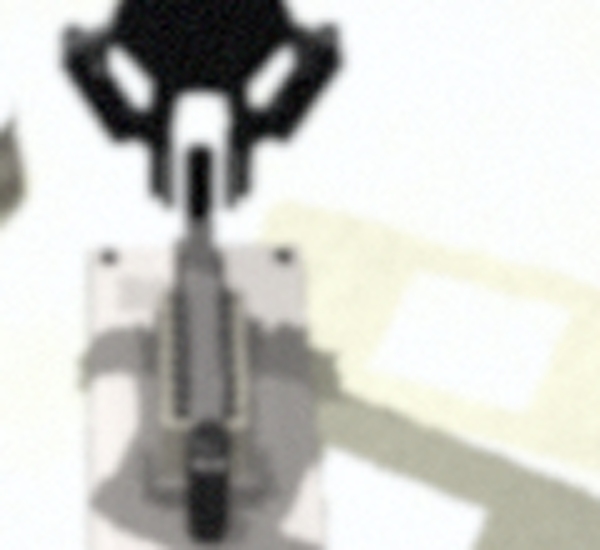

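Call:
{"op": "carry_out", "data": {
  "deltas": [
    {"turn": [0, 0, 0], "travel": [2, 0.3, 0], "jaw": 0.72},
    {"turn": [0, 0, 0], "travel": [3.5, 0.5, 0], "jaw": 0.72},
    {"turn": [0, 0, 0], "travel": [4, 0.6, 0], "jaw": 0.72},
    {"turn": [0, 0, 0], "travel": [4, 0.6, 0], "jaw": 0.72}
  ]
}}

```text
clock: 16.1
eef_pos: [649.3, -62.7, 76.2]
tool_rot: [[-0.145, 0.989, -0.0], [0.989, 0.145, -0.0], [0.0, -0.0, -1.0]]
force: [-0.2, -0.1, 0.0]
finger_gap: 0.279
gripper_force: 0.1
```

Call:
{"op": "carry_out", "data": {
  "deltas": [
    {"turn": [0, 0, 0], "travel": [0.5, 0.1, 0], "jaw": 0.72},
    {"turn": [0, 0, 0], "travel": [1, 0.15, 0], "jaw": 0.72},
    {"turn": [0, 0, 0], "travel": [1, 0.15, 0], "jaw": 0.72}
  ]
}}

```text
clock: 16.4
eef_pos: [649.5, -62.6, 76.2]
tool_rot: [[-0.146, 0.989, -0.002], [0.989, 0.146, -0.0], [0.0, -0.002, -1.0]]
force: [-4.3, -2.8, 2.4]
finger_gap: 0.284
gripper_force: 2.5
```

Call:
{"op": "carry_out", "data": {
  "deltas": [
    {"turn": [0, 0, 0], "travel": [-2.5, -0.4, 0], "jaw": 0.72},
    {"turn": [0, 0, 0], "travel": [-5, -0.8, 0], "jaw": 0.72},
    {"turn": [0, 0, 0], "travel": [-5, -0.8, 0], "jaw": 0.6},
    {"turn": [0, 0, 0], "travel": [-5, -0.8, 0], "jaw": 0.5},
    {"turn": [0, 0, 0], "travel": [-5, -0.8, 10], "jaw": 0.5},
    {"turn": [0, 0, 0], "travel": [-5, -0.8, 30], "jaw": 0.5},
    {"turn": [0, 0, 0], "travel": [-5, -0.8, 60], "jaw": 0.5},
    {"turn": [0, 0, 0], "travel": [-5, -0.8, 95], "jaw": 0.5},
    {"turn": [0, 0, 0], "travel": [-20, -25, 120], "jaw": 0.5},
    {"turn": [0, 0, 0], "travel": [-40, -60, 130], "jaw": 0.5}
  ]
}}

```text
clock: 17.4
eef_pos: [612.4, -122.1, 211.0]
tool_rot: [[-0.149, 0.989, 0.007], [0.989, 0.149, -0.002], [-0.003, 0.006, -1.0]]
force: [-0.1, -1.0, -0.5]
finger_gap: 0.502
gripper_force: 0.0
```

Call:
{"op": "carry_out", "data": {
  "deltas": [
    {"turn": [0, 0, 0], "travel": [-30, -30, 0], "jaw": 0.5},
    {"turn": [0, 0, 0], "travel": [-60, -70, 0], "jaw": 0.5},
    {"turn": [0, 0, 0], "travel": [-80, -100, 0], "jaw": 0.5},
    {"turn": [0, 0, 0], "travel": [-90, -120, 0], "jaw": 0.5},
    {"turn": [0, 0, 0], "travel": [-90, -120, 0], "jaw": 0.5},
    {"turn": [0, 0, 0], "travel": [-90, -120, 0], "jaw": 0.5}
  ]
}}

```text
clock: 18.0
eef_pos: [520.5, -242.7, 207.0]
tool_rot: [[-0.144, 0.99, 0.001], [0.99, 0.144, -0.0], [-0.0, 0.001, -1.0]]
force: [-0.1, 0.4, -0.8]
finger_gap: 0.499
gripper_force: 0.0
```

Run:
```python
from h import *
def acc(n): return np.mean([grab_frame(n).astype(float) for _ in range(4)],0)
t=acc("top");s=acc("side")
def crop(im,x,y,w,h,k):
    c=im[y:y+h,x:x+w]; c=np.clip((c-c.min())*255/(np.percentile(c,95)-c.min()),0,255).astype(np.uint8); return cv2.resize(c,None,fx=k,fy=k,interpolation=cv2.INTER_CUBIC)
cv2.imwrite("pics/c7.png",np.hstack([crop(s,215,150,80,120,4.8),crop(t,190,150,85,120,4.8)]))
u=proj("side",[645.2,-63.9,108]);print([(u[0]-214.5)*4.8,(u[1]-149.5)*4.8])
print(ctrl.get_obs()["eef_pos"])
```

```text
[np.float64(192.4019616938788), np.float64(48.27701659122831)]
[ 520.5995434  -241.82451331  206.19085184]
```

View pics/c7.png

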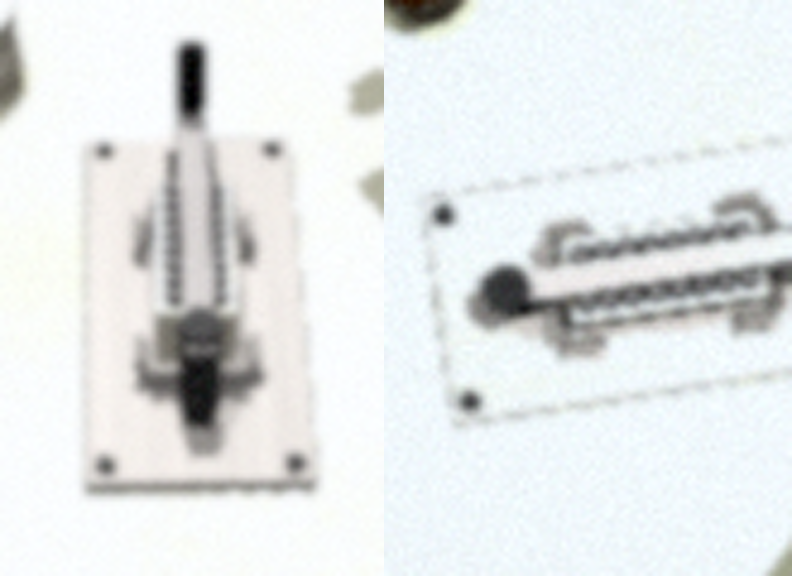

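The picture shows the rack seated flat with the bar shut over it. The knob top is at about (191, 45), and I predicted (192, 48) for the shut position. I'm handing the job in.

```bash
python3 -c "
from bench import ticket
print(ticket.close_job())"
```

```text
the job is handed in; nothing more can be done
None
```

The small rack is seated flat, caps up, in the carrier bay, the keeper bar is shut against its stop, and the job was handed in at about 18 s; the arm went nowhere near the big rack, bottle or jar.

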